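# Roll the display tumblers forward in the wave tray

### The arm

A 7-joint arm with a two-finger parallel gripper is mounted at the origin on the work surface; the furniture and walls round the work are solid. World frame = base frame: x ahead of the robot, y to its left, z up, the work surface at z = 0. Lengths are in m, angles in rad, forces in N, time in s.
With the tool pointing down it reaches from about 0.35 to 0.9 m from the base axis. Payload 8.1 kg.
Tool frame: the origin (TCP) lies at the centre of the arm's flange, where the gripper is bolted on; the fingertips stand 178 mm ahead of it and the grasp point (between the pads) lies 159 mm ahead of it; z points along the fingers, y is the line along which they close (so a half turn about z gives the same grasp; the last joint's range is limited). The gripper opens to 92 mm and grips with 3 to 60 N. Pads are 19 mm wide; open, the fingers measure 130 mm over their backs; the gripper's body (75 mm by 190 mm) begins 47 mm behind the grasp point.
Start: joints at [-1.24, 0.434, 0.025, 1.573, -0.012, 1.134, -0.075], TCP at [0.263, 0.567, 0.405] pointing down, gripper open.
Joint ranges: [-2.62, 2.62], [-0.44, 2.09], [-1.27, 1.32], [0.08, 2.57], [-1.32, 4.46], [0.12, 2], [-2.74, 2.74]. Speed limits (rad/s): [2.22, 2.22, 3.01, 3.01, 3.14, 3.14, 3.14].

### API

Orientations are given as a rotation vector (axis times angle).
In Python, from cell import arm gives the robot as it stands. The module is installed in compiled form; this text tells all that it offers.
- The arm moves only by the shell command python3 -m inch 'ROWS' [FORCE]. ROWS is text: rows parted by semicolons, each of 5 numbers parted by spaces: the shift along the tool's x, y, z in m, then the turn about the tool's z in rad, then the finger opening in m, from 0 to 0.0918. In form: x y z roll fingers; .... A call has 1 to 5 rows; each row is the pose to reach, as a shift and turn from the pose commanded when the call began, along the tool's axes at that moment; what a row does not reach only later rows make up. A row lasts 1/10 s, in which the tool goes at most 50 mm and 8.59 degrees, less where a joint would pass 70% of its speed; a pose out of reach is approached as far as the arm can. A call with a gripper value outside its range is refused whole. The fingers move at their own pace and stop on an object; FORCE is the grip in N (left out, the last holds). Time passes only in rows, so rows that repeat a pose let the fingers close. It gives the time, the measured TCP pose, the force, the opening and the grip force at its end, in the units of the state.
- arm.observe(): the state, without advancing time (a new reading comes with each control period).
- arm.get_image(name): name is "side" or "top"; returns the picture (400x640x3 uint8, red, green, blue); there is no depth.
- arm.get_calibration(name): a dict with "intrinsics" (3x3 intrinsics, pixels), "pose" (4x4, takes a point from camera to world coordinates). Camera axes: x right, y up, looking along -z (the intrinsics and any distortion apply to the point x, -y, -z); pixel columns grow to the right and rows downward; lengths in m; the calibration is good to about 2 mm. A picture is of the moment at which its call begins. get_calibration takes no time and is no camera call.
- arm.sign_off(): hands the job in; it is judged then, once.
Trained networks look in the newest picture that a camera, given by its name, has taken for a name from the list of things; names that differ only in an ending like _2 or _b are one class to them, and where a whole thing is asked for, a point or a joint stands for the part that bears it (a point fixed in the world has none). Each returns a list of dicts, best first, with "conf" (0 to 1); they miss things now and then, are a little off and sometimes report something else, mostly with a low value. They report only what shows in the picture. A call takes as long as a camera call.
- arm.look_for(camera, query): "point" ([row, column] in pixels, amid what is visible of it).
- arm.silhouettes(camera, query): "region" (400x640 bool, what is visible of it) and "point" ([row, column] in pixels, amid what is visible of it).
- arm.place_of(camera, query): "point" ([row, column] in pixels: a listed point, or the origin of a listed thing).
The state is a dict: "clock": time; "joints": joint angles; "dq": joint speeds; "joint_efforts": joint torques, N m; "position": TCP position; "ee_rot": TCP orientation; "force": force on the tool from outside, world axes, zero at the start; "ft_torque": the same for the moment, N m; "width": opening from 0.0 (shut) to 1.0 (fully open); "gripper_force": force on a finger pad.
Only numpy, scipy, OpenCV 4.12 (cv2) and the standard library are available. Lean on these libraries where they do the work, as an engineer would, in place of code of your own. Each camera call takes 0.05 s, during which the arm holds its last target. There are 200 camera calls.

### The job

The front place of the tumbler tray has been sold empty (the front is the end on the robot's right, with the brass label frame), so move the stock up: with the fingertips on its upper half, roll the tumbler in the middle hollow forward to rest in the front hollow, then roll the one in the back hollow forward to rest in the middle hollow. Roll them gently, each turning half round as it goes rather than sliding; do not pick them up or let them knock together, and leave the things round the tray where they are.

Things in the scene. Friction and masses are not known exactly. Their poses are not given: they have to be found in the camera images.
- tray: Felt-lined display tray, 226 x 354 x 42 mm, fixed. Origin: centre of its underside. y runs along its length from the front (-y end, on the robot's right, brass label frame) to the back; x runs across it, away from the robot. The grey deck has three shallow hollows across it, 110 mm apart. Cheeks at x = +-103 mm stand 10 mm above the deck; end boards, 42 mm high, have inner faces at y = +-165 mm.
- front_hollow (a point): Middle of the front hollow's floor, on the felt, 20 mm above the table, at y = -110 mm in the tray. Empty at the start.
- middle_hollow (a point): Middle of the middle hollow's floor, at y = 0 in the tray, 20 mm above the table. One tumbler, of either colour, starts here. The rounded crests half-way between the hollows, marked by cream piping, stand 24 mm above the table; slopes are at most 8 degrees, so a tumbler passed over a crest rolls down by itself and rocks a few times.
- back_hollow (a point): Middle of the back hollow's floor, at y = +110 mm in the tray, 20 mm above the table. The other tumbler starts here. The felt slows rolling: a tumbler let go slowly rocks for one to three seconds and stops within about 10 mm of a hollow's middle; a fast one can run on into its neighbour. Rolling 110 mm, from one hollow to the next, is half a turn.
- red_tumbler: A straight round ceramic tumbler printed in red with a white lattice, 182 mm long, 70 mm across, 0.25 kg, lying on its side across the tray with its mouth towards the robot. Origin: middle of its base. z runs along the tumbler from base to mouth; x starts pointing up and shows how far it has turned (down = half a turn).
- red_tumbler_mid (a point): Centre of the red tumbler, on its axis half-way along; 35 mm below the highest line of the lying tumbler. Carried along by its top it rolls freely; pushed hard from behind against its round it can bind between finger and felt.
- yellow_tumbler: A straight round ceramic tumbler printed in yellow-green with a pale lattice, 182 mm long, 70 mm across, 0.25 kg, lying on its side across the tray with its mouth towards the robot. Origin: middle of its base. z runs along the tumbler from base to mouth; x starts pointing up and shows how far it has turned (down = half a turn).
- yellow_tumbler_mid (a point): Centre of the yellow tumbler, on its axis half-way along; 35 mm below the highest line of the lying tumbler. Carried along by its top it rolls freely; pushed hard from behind against its round it can bind between finger and felt.
- cup_blue: Terracotta cup with lilac and green petals, 79 mm across, 76 mm high, upright beyond the front end of the tray; origin: middle of its base. Leave alone.
- cup_red: Terracotta cup with red and pink petals, 76 mm across, 73 mm high, upright beyond the back end of the tray; origin: middle of its base. Leave alone.
- price_card: Folded white price card, 62 mm wide, 39 mm high, on the table by the tray's front end; origin: middle of its foot. Leave alone.

How it is judged:
On the way:
1. the tumbler from the middle hollow has been rolled half a turn and rests in the front hollow, the other still in the back hollow (((horizontal distance between red_tumbler_mid and front_hollow below 0.022 m and height (world z) of each of red_tumbler_mid, yellow_tumbler_mid below 0.063 m and angle between the z axis of each of red_tumbler, yellow_tumbler and the x axis of tray, either way round below 0.15 rad and linear speed of red_tumbler below 0.02 m/s and angular speed of red_tumbler below 0.5 rad/s and angle between red_tumbler's own x axis and vertical above 2.35 rad and horizontal distance between yellow_tumbler_mid and back_hollow below 0.022 m) or (horizontal distance between yellow_tumbler_mid and front_hollow below 0.022 m and height (world z) of each of yellow_tumbler_mid, red_tumbler_mid below 0.063 m and angle between the z axis of each of yellow_tumbler, red_tumbler and the x axis of tray, either way round below 0.15 rad and linear speed of yellow_tumbler below 0.02 m/s and angular speed of yellow_tumbler below 0.5 rad/s and angle between yellow_tumbler's own x axis and vertical above 2.35 rad and horizontal distance between red_tumbler_mid and back_hollow below 0.022 m))), for 0.2 s.
At the end, for the whole second after the job is handed in: The tumbler from the middle lies in the front hollow, the other in the middle hollow: each centre within 22 mm (from above) of the hollow's middle, within 0.15 rad of straight across the tray, at rest, turned half a turn (give or take 0.79 rad) from its start (((horizontal distance between red_tumbler_mid and front_hollow below 0.022 m and height (world z) of each of red_tumbler_mid, yellow_tumbler_mid below 0.063 m and angle between the z axis of each of red_tumbler, yellow_tumbler and the x axis of tray, either way round below 0.15 rad and linear speed of each of red_tumbler, yellow_tumbler below 0.02 m/s and angular speed of each of red_tumbler, yellow_tumbler below 0.5 rad/s and angle between each of red_tumbler, yellow_tumbler's own x axis and vertical above 2.35 rad and horizontal distance between yellow_tumbler_mid and middle_hollow below 0.022 m) or (horizontal distance between yellow_tumbler_mid and front_hollow below 0.022 m and height (world z) of each of yellow_tumbler_mid, red_tumbler_mid below 0.063 m and angle between the z axis of each of yellow_tumbler, red_tumbler and the x axis of tray, either way round below 0.15 rad and linear speed of each of yellow_tumbler, red_tumbler below 0.02 m/s and angular speed of each of yellow_tumbler, red_tumbler below 0.5 rad/s and angle between each of yellow_tumbler, red_tumbler's own x axis and vertical above 2.35 rad and horizontal distance between red_tumbler_mid and middle_hollow below 0.022 m))); the robot touches nothing.
It fails at once if a tumbler is lifted off the deck (centre over 72 mm above the table; on a crest it is at 59 mm) or tipped up by more than 0.3 rad (height (world z) of any of red_tumbler_mid, yellow_tumbler_mid above 0.072 m or angle between any of red_tumbler, yellow_tumbler's own z axis and vertical below 1.27 rad or angle between any of red_tumbler, yellow_tumbler's own z axis and vertical above 1.87 rad).
It fails at once if a tumbler is touched with the fingertips down beside its lower half (height (world z) of the grasp point below 0.068 m and (contact force between the fingers and red_tumbler above 0.5 N or contact force between the fingers and yellow_tumbler above 0.5 N)).
It fails at once if a tumbler is pressed with more than 60 N (contact force between the fingers and red_tumbler above 60 N or contact force between the fingers and yellow_tumbler above 60 N).
It fails at once if the tumblers knock together (contact force between red_tumbler and yellow_tumbler above 0.5 N).
It fails at once if a cup or the price card is moved by more than 15 mm (distance of any of cup_blue, cup_red, price_card from where it was at the start of the episode above 0.015 m).
It also fails if it takes over 61 s, if anything falls off the work surface, if the arm or the gripper's body presses on something with over 40 N, if the wrist force passes 120 N, or if a joint passes its speed limit or range.

## Working session

There is one attempt and no reset: what is moved stays moved. The work goes in short steps, Python scripts to look and compute and a shell command to move; the robot and the scene stay as the last step left them, time stands still between calls to the robot, and variables do not carry over. Pictures are saved under pics/ and viewed, at most 10 in all, crops included, and the job is handed in when it is done.

```bash
mkdir -p pics; cat > h.py <<'E'
import numpy as np, cv2
from cell import arm
from scipy.spatial.transform import Rotation as R
def ray(cam,p,z):
    c=arm.get_calibration(cam);K=np.array(c["intrinsics"]);T=np.array(c["pose"])
    d=np.linalg.inv(K)@[p[1],p[0],1];d=T[:3,:3]@[d[0],-d[1],-d[2]]
    o=T[:3,3];return o+d*(z-o[2])/d[2]
def st():
    s=arm.observe();print("t",s["clock"],"p",np.round(s["position"],4),"R",np.round(R.from_rotvec(s["ee_rot"]).as_matrix(),3).tolist(),"F",np.round(s["force"],2),"w",s["width"])
def pic(cam,n):
    im=arm.get_image(cam);cv2.imwrite(f"pics/{n}.png",im[:,:,::-1]);return im
def pts(cam,d):
    for q,z in d.items():
        for r in arm.place_of(cam,q)[:2]: print(cam,q,np.round(r["point"],1),round(r["conf"],2),np.round(ray(cam,r["point"],z),4))
E
python3 - <<'E'
from h import *
a=pic("top","t0");b=pic("side","s0");st()
d=dict(tray=0,front_hollow=.02,middle_hollow=.02,back_hollow=.02,red_tumbler_mid=.055,yellow_tumbler_mid=.055,cup_blue=0,cup_red=0,price_card=0)
for c in("top","side"):
    print(np.round(arm.get_calibration(c)["pose"],2).tolist());pts(c,d)
E
```

```text
t 0.1 p [0.2626 0.5669 0.404 ] R [[-0.907, 0.42, -0.0], [0.42, 0.907, -0.001], [-0.0, -0.001, -1.0]] F [-0.07 -0.98 -0.06] w 0.9981885921061796
[[-0.01, 0.99, -0.11, 0.4], [-1.0, -0.01, 0.03, 0.14], [0.03, 0.11, 0.99, 1.17], [0.0, 0.0, 0.0, 1.0]]
top tray [262.3 408.1] 0.72 [ 0.3494 -0.1678  0.    ]
top tray [206.7 295. ] 0.64 [0.5131 0.1557 0.    ]
top front_hollow [193.3 336.3] 0.81 [0.5485 0.0369 0.02  ]
top middle_hollow [210.3 299.8] 0.78 [0.5007 0.1418 0.02  ]
top back_hollow [220.8 257.7] 0.87 [0.4721 0.2608 0.02  ]
top back_hollow [265.5 409.6] 0.69 [ 0.3412 -0.1665  0.02  ]
top red_tumbler_mid [210.5 294.5] 0.74 [0.4972 0.1562 0.055 ]
top yellow_tumbler_mid [220.1 263.1] 0.77 [0.4716 0.2423 0.055 ]
top cup_blue [153.5 394.6] 0.74 [ 0.6684 -0.14    0.    ]
top cup_red [168.4 206.4] 0.95 [0.6273 0.4118 0.    ]
top price_card [263.9 410.2] 0.7 [ 0.3447 -0.1737  0.    ]
top price_card [207.7 303.2] 0.25 [0.51  0.132 0.   ]
[[0.83, 0.32, -0.47, -0.05], [-0.56, 0.45, -0.69, -0.7], [-0.01, 0.83, 0.55, 0.73], [0.0, 0.0, 0.0, 1.0]]
side tray [203.1 310. ] 0.33 [0.5404 0.2091 0.    ]
side front_hollow [229.3 346.9] 0.65 [0.5351 0.0318 0.02  ]
side middle_hollow [214.4 310.3] 0.59 [0.4953 0.1387 0.02  ]
side middle_hollow [189.3 284.7] 0.31 [0.5038 0.2846 0.02  ]
side back_hollow [197.  278.9] 0.66 [0.4697 0.259  0.02  ]
side red_tumbler_mid [199.3 313.1] 0.92 [0.5123 0.1502 0.055 ]
side red_tumbler_mid [198.  279.3] 0.57 [0.4424 0.2064 0.055 ]
side yellow_tumbler_mid [184.7 283.9] 0.77 [0.4869 0.2574 0.055 ]
side cup_blue [255.9 435.5] 0.81 [ 0.662  -0.1524  0.    ]
side cup_red [169.4 295. ] 0.63 [0.6069 0.3959 0.    ]
side price_card [321.3 330.4] 0.56 [ 0.3361 -0.1758  0.    ]
```

View pics/t0.png

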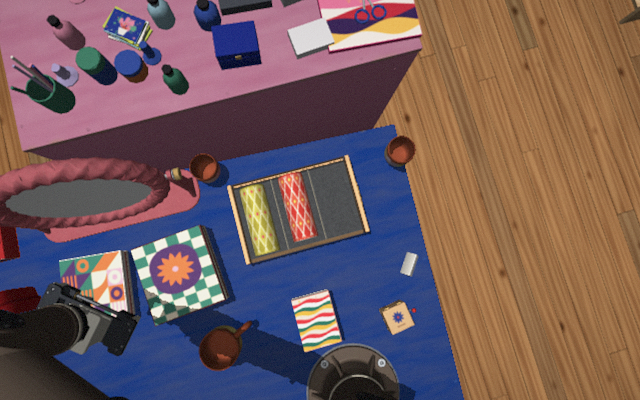

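View pics/s0.png

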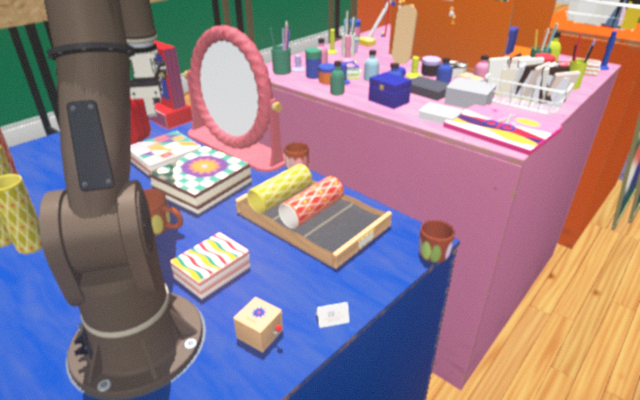

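The top view shows red in the middle hollow (297,207), yellow in the back hollow (258,219), and the front hollow empty at about (335,195). The side view agrees. Next I fit the tray and tumbler outlines.

```bash
cat >> h.py <<'E'
def fit(cam,q,z):
    for r in arm.silhouettes(cam,q)[:1]:
        m=r["region"].astype(np.uint8);cs=max(cv2.findContours(m,0,2)[0],key=cv2.contourArea)
        w=np.array([ray(cam,(p[0][1],p[0][0]),z)[:2] for p in cs],np.float32)
        (c,s,a)=cv2.minAreaRect(w*1000);b=cv2.boxPoints((c,s,a))
        print(cam,q,round(r["conf"],2),"c",np.round(c,1),"size",np.round(s,1),"ang",round(a,2),"bbox",cv2.boundingRect(cs))
E
python3 - <<'E'
from h import *
pic("top","t1")
fit("top","tray",.038);fit("top","red_tumbler",.06);fit("top","yellow_tumbler",.06)
for n,p in dict(fl=(157,350),fr=(231,368),bl=(187,229),br=(263,247)).items(): print(n,np.round(ray("top",p,.042),4))
im=cv2.imread("pics/t1.png")[145:275,215:385];cv2.imwrite("pics/t1c.png",cv2.resize(im,None,fx=4.5,fy=4.5,interpolation=cv2.INTER_CUBIC))
E
```

```text
top tray 0.67 c [505.9 147.6] size [226.1 355.3] ang 14.27 bbox (228, 155, 140, 109)
top red_tumbler 0.69 c [511.  149.6] size [187.7  70. ] ang 14.01 bbox (278, 172, 40, 70)
top yellow_tumbler 0.57 c [476.1 253.6] size [191.9  74.4] ang 14.65 bbox (239, 184, 42, 71)
fl [ 0.6492 -0.0021  0.042 ]
fr [ 0.4389 -0.0476  0.042 ]
bl [0.5659 0.3385 0.042 ]
br [0.3555 0.2873 0.042 ]
```

View pics/t1c.png

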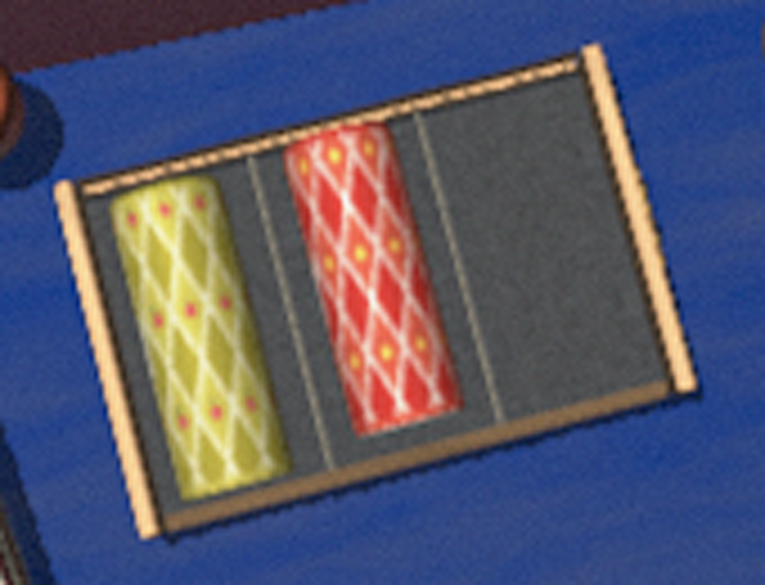

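Tray centre is about (0.504, 0.148) with a yaw of 14.2°, and red is at (0.508, 0.149). I'll use the closed fingers as a 38 mm bar along the rolling direction and move over the red tumbler.

```bash
python3 -m inch '-0.03 -0.02 0 -0.13 0; -0.065 -0.043 0 -0.27 0; -0.10 -0.067 0 -0.41 0; -0.14 -0.094 0 -0.55 0; -0.18 -0.12 0 -0.681 0' 10; python3 - <<'E'
from h import *
st()
E
```

```text
clock: 1.7
position: [0.3762, 0.381, 0.4049]
ee_rot: [-0.397, 3.116, 0.0]
force: [0.3, -0.1, -0.5]
width: 0.618
gripper_force: 0.0
t 1.7 p [0.3762 0.381  0.4049] R [[-0.968, -0.251, 0.0], [-0.251, 0.968, 0.0], [-0.0, 0.0, -1.0]] F [ 0.33 -0.1  -0.47] w 0.6175998850847376
```

```bash
python3 -m inch '-0.014 -0.046 0 0 0; -0.028 -0.092 0 0 0; -0.042 -0.138 0.02 0 0; -0.056 -0.184 0.05 0 0; -0.069 -0.230 0.08 0 0' ;  python3 -m inch '0 0 0.01 0 0; 0 0 0.02 0 0;0 0 0.02 0 0'; python3 - <<'E'
from h import *
st();pic("side","s2");pic("top","t2")
im=cv2.imread("pics/s2.png")[90:290,200:450];cv2.imwrite("pics/s2c.png",cv2.resize(im,None,fx=3,fy=3,interpolation=cv2.INTER_CUBIC))
E
```

```text
clock: 2.2
position: [0.4932, 0.1859, 0.3326]
ee_rot: [-0.387, 3.116, 0.001]
force: [0.5, 0.6, -0.3]
width: 0.179
gripper_force: 0.0
clock: 2.5
position: [0.4916, 0.1885, 0.3118]
ee_rot: [0.389, -3.116, -0.0]
force: [-0.0, 0.7, -0.3]
width: 0.006
gripper_force: 0.0
t 2.5 p [0.4916 0.1885 0.3118] R [[-0.969, -0.246, -0.002], [-0.246, 0.969, -0.0], [0.002, 0.0, -1.0]] F [-0.03  0.72 -0.32] w 0.006351549486631295
```

View pics/s2c.png

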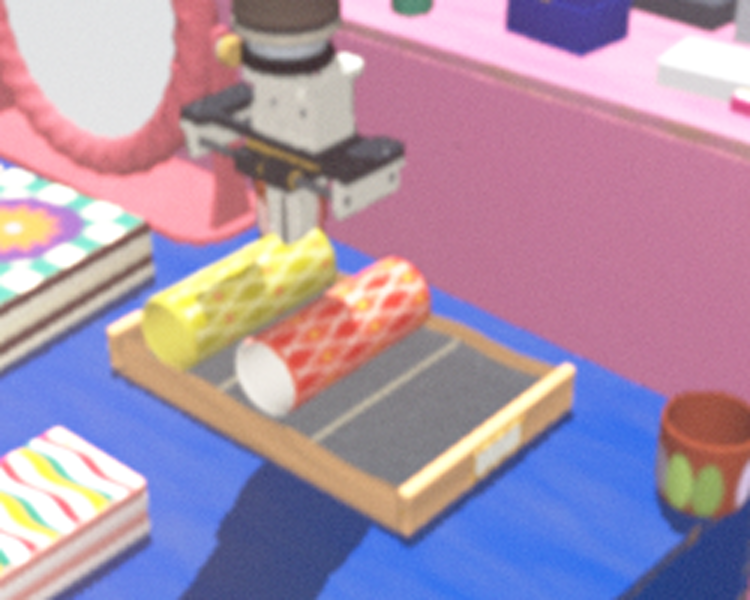

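```bash
python3 -m inch '-0.006 -0.014 0.018 0 0;-0.006 -0.014 0.036 0 0;-0.006 -0.014 0.036 0 0';python3 -m inch '0 0 0.003 0 0;0 0 0.006 0 0;0 0 0.006 0 0'; python3 -m inch '0 0 0.001 0 0;0 0 0.002 0 0;0 0 0.002 0 0'
```

```text
clock: 2.9
position: [0.5008, 0.1761, 0.2759]
ee_rot: [0.389, -3.115, 0.0]
force: [-0.0, -0.2, -0.3]
width: 0.005
gripper_force: 0.0
clock: 3.2
position: [0.5015, 0.176, 0.2713]
ee_rot: [-0.388, 3.117, 0.001]
force: [-0.4, 0.1, -0.7]
width: 0.005
gripper_force: 0.0
clock: 3.5
position: [0.5016, 0.1755, 0.2688]
ee_rot: [-0.387, 3.118, 0.0]
force: [0.1, 0.2, -0.1]
width: 0.005
gripper_force: 0.0
```

```bash
for i in 1 2 3; do python3 -m inch '0 0 0.001 0 0;0 0 0.001 0 0' | egrep 'pos|force:'; done
```

```text
position: [0.5015, 0.1754, 0.2677]
force: [-0.8, -0.3, 0.1]
gripper_force: 0.0
position: [0.5015, 0.1754, 0.2666]
force: [-0.7, -0.4, -0.0]
gripper_force: 0.0
position: [0.5015, 0.1754, 0.2657]
force: [1.6, -0.3, -0.5]
gripper_force: 0.0
```

```bash
for i in 1 2 3; do python3 -m inch '0 0 0.001 0 0;0 0 0.001 0 0' | egrep 'pos|force:'; done;  python3 - <<'E'
from h import *
pic("side","s3");fit("top","red_tumbler",.06);pts("side",dict(red_tumbler_mid=.055))
im=cv2.imread("pics/s3.png")[130:230,240:390];cv2.imwrite("pics/s3c.png",cv2.resize(im,None,fx=5,fy=5,interpolation=cv2.INTER_CUBIC))
E
```

```text
position: [0.5015, 0.1754, 0.2647]
force: [-0.4, -0.1, 0.8]
gripper_force: 0.0
position: [0.5015, 0.1754, 0.2637]
force: [-0.2, -0.2, -0.7]
gripper_force: 0.0
position: [0.5015, 0.1754, 0.2627]
force: [-0.3, 0.2, -0.1]
gripper_force: 0.0
top red_tumbler 0.32 c [ 663.9 -139.3] size [77.4 94.2] ang 43.98 bbox (383, 135, 33, 31)
side red_tumbler_mid [201.7 312.4] 0.96 [0.5045 0.1418 0.055 ]
side red_tumbler_mid [214.5 312.6] 0.29 [0.4728 0.0932 0.055 ]
```

View pics/s3c.png

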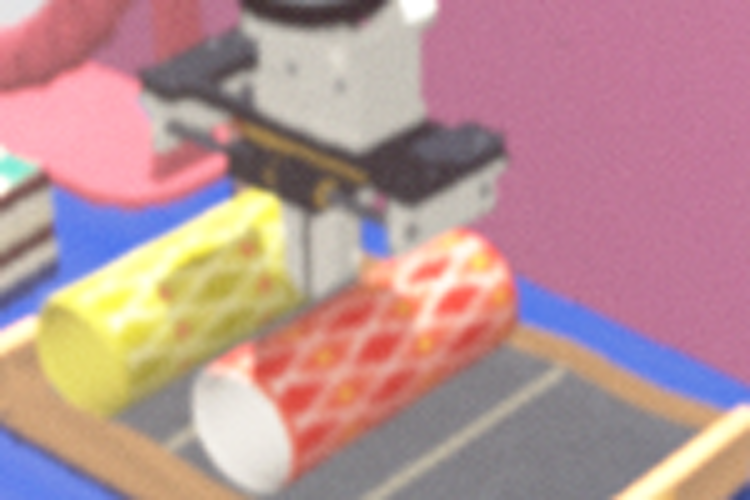

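Contact here isn't clear, so I'll probe straight down on the tumbler's top.

```bash
python3 -m inch '0 0 -0.012 0 0;0 -0.02 -0.012 0 0;0 -0.02 -0.006 0 0;0 -0.02 -0.006 0 0'; for i in 1 2 3 4 5; do python3 -m inch '0 0 0.001 0 0;0 0 0.001 0 0' | egrep 'pos|force:'; done; python3 - <<'E'
from h import *
pic("top","t4")
fit("top","red_tumbler",.06);
E
```

```text
clock: 5.25
position: [0.5063, 0.1559, 0.2686]
ee_rot: [0.385, -3.117, -0.0]
force: [-0.3, 1.4, 0.6]
width: 0.005
gripper_force: 0.0
position: [0.5062, 0.1569, 0.268]
force: [-1.9, -0.2, 5.0]
gripper_force: 2.2
position: [0.5061, 0.1572, 0.2678]
force: [-5.4, 0.5, 13.7]
gripper_force: 6.7
position: [0.506, 0.1575, 0.2675]
force: [-8.3, 0.1, 23.4]
gripper_force: 11.6
position: [0.5059, 0.1578, 0.2673]
force: [-11.5, -0.2, 32.8]
gripper_force: 16.5
position: [0.5058, 0.1582, 0.2671]
force: [-14.4, 0.4, 43.2]
gripper_force: 21.5
top red_tumbler 0.26 c [535.2  24.1] size [223.1  97.8] ang 16.0 bbox (314, 154, 55, 82)
```

Contact is confirmed at tip z≈0.090, with a stiffness of about 9.5 N/mm. I'll lift off, go back to the start of the stroke and let the tumbler settle.

```bash
python3 -m inch '0 0 -0.006 0 0;0 0.0154 -0.012 0 0;0 0.0154 -0.012 0 0;0 0.0154 -0.012 0 0;0 0.0154 -0.012 0 0';python3 -m inch '0 0 0 0 0;0 0 0 0 0;0 0 0 0 0;0 0 0.004 0 0;0 0 0.008 0 0'; python3 - <<'E'
from h import *
pic("top","t5");pic("side","s5")
pts("side",dict(red_tumbler_mid=.055));pts("top",dict(red_tumbler_mid=.055))
st()
E
```

```text
clock: 6.85
position: [0.5025, 0.171, 0.2753]
ee_rot: [0.388, -3.117, 0.001]
force: [-0.0, 0.3, -0.5]
width: 0.003
gripper_force: 0.0
clock: 7.35
position: [0.5027, 0.1709, 0.2675]
ee_rot: [-0.387, 3.118, 0.0]
force: [-0.2, 0.1, -0.5]
width: 0.004
gripper_force: 0.0
side red_tumbler_mid [199.8 315.7] 0.96 [0.5166 0.1444 0.055 ]
t 7.55 p [0.5026 0.1709 0.2675] R [[-0.97, -0.245, -0.0], [-0.245, 0.97, -0.0], [0.0, -0.0, -1.0]] F [ 0.61 -0.21 -0.12] w 0.0090434949849667
```

```bash
python3 -m inch '0 0 0.002 0 0;0 0 0.003 0 0'
```

```text
clock: 7.75
position: [0.5027, 0.171, 0.2647]
ee_rot: [-0.387, 3.118, 0.0]
force: [0.8, 0.2, 0.1]
width: 0.009
gripper_force: 0.0
```

```bash
for i in 1 2 3 4 5 6 7; do python3 -m inch '0 -0.001 0 0 0;0 -0.001 0 0 0' | egrep 'pos|  *force|^force'; done
```

```text
position: [0.503, 0.1698, 0.2648]
force: [-0.6, -0.7, 0.4]
position: [0.5033, 0.1689, 0.2648]
force: [-0.3, -0.3, 0.2]
position: [0.5035, 0.1679, 0.2648]
force: [0.5, 0.0, -0.0]
position: [0.5037, 0.167, 0.2648]
force: [-0.6, -0.6, -1.1]
position: [0.504, 0.1661, 0.2648]
force: [0.3, 1.3, 0.7]
position: [0.5042, 0.1652, 0.265]
force: [-1.5, 1.3, 2.9]
position: [0.5044, 0.1643, 0.2651]
force: [-2.1, 0.8, 5.2]
```

Contact acts near the finger seam, so a single closed tip can't carry it far enough. With the fingers open 30 mm, the front tip can carry it first, then the rear tip can take over.

```bash
python3 -m inch '0 0 -0.006 0 0;0 0.008 -0.012 0 0.03;0 0.0165 -0.012 0 0.03;0 0.0165 -0.012 0 0.03;0 0.0165 -0.012 0 0.03' 40;python3 -m inch '0 0 0 0 0.03;0 0 0 0 0.03;0 0 0 0 0.03;0 0 0 0 0.03;0 0 0 0 0.03'; python3 -m inch '0 0 0.006 0 0.03;0 0 0.0115 0 0.03;0 0 0.0115 0 0.03'; for i in 1 2; do python3 -m inch '0 -0.001 0 0 0.03;0 -0.001 0 0 0.03' | egrep 'pos|^force|wid'; done
```

```text
clock: 9.65
position: [0.5001, 0.1807, 0.2767]
ee_rot: [0.389, -3.117, -0.0]
force: [-0.1, -0.4, -0.2]
width: 0.296
gripper_force: 0.0
clock: 10.15
position: [0.5004, 0.1801, 0.2767]
ee_rot: [0.387, -3.118, 0.0]
force: [0.9, 0.5, 0.0]
width: 0.329
gripper_force: 0.0
clock: 10.45
position: [0.5003, 0.1807, 0.2649]
ee_rot: [0.388, -3.118, -0.001]
force: [-1.1, 1.0, 3.7]
width: 0.326
gripper_force: 1.6
position: [0.5006, 0.1793, 0.2652]
force: [-1.1, 1.7, 3.8]
width: 0.326
position: [0.5009, 0.1782, 0.2654]
force: [-2.0, 1.0, 5.4]
width: 0.326
```

```bash
python3 -m inch '0 -0.004 -0.0002 0 0.03;0 -0.008 -0.0009 0 0.03;0 -0.013 -0.0017 0 0.03;0 -0.018 -0.0022 0 0.03'
```

```text
clock: 11.25
position: [0.5054, 0.1609, 0.2682]
ee_rot: [-0.387, 3.117, 0.001]
force: [-3.3, 1.3, 13.8]
width: 0.324
gripper_force: 6.5
```

```bash
python3 -m inch '0 -0.006 -0.0005 0 0.03;0 -0.0115 -0.0009 0 0.03;0 -0.017 -0.0012 0 0.03'
```

```text
clock: 11.55
position: [0.5096, 0.1441, 0.2696]
ee_rot: [-0.387, 3.117, 0.001]
force: [-4.1, -0.1, 13.8]
width: 0.325
gripper_force: 6.8
```

```bash
python3 -m inch '0 -0.0065 -0.0002 0 0.03;0 -0.013 -0.0003 0 0.03;0 -0.018 -0.0001 0 0.03;0 -0.023 0.0003 0 0.03'; python3 - <<'E'
from h import *
pic("side","s6");pts("side",dict(red_tumbler_mid=.057))
im=cv2.imread("pics/s6.png")[130:250,240:400];cv2.imwrite("pics/s6c.png",cv2.resize(im,None,fx=5,fy=5,interpolation=cv2.INTER_CUBIC))
E
```

```text
clock: 11.95
position: [0.5154, 0.1213, 0.269]
ee_rot: [-0.386, 3.117, -0.0]
force: [-2.4, -1.8, 10.2]
width: 0.329
gripper_force: 4.9
side red_tumbler_mid [201.3 320.4] 0.81 [0.521 0.129 0.057]
```

View pics/s6c.png

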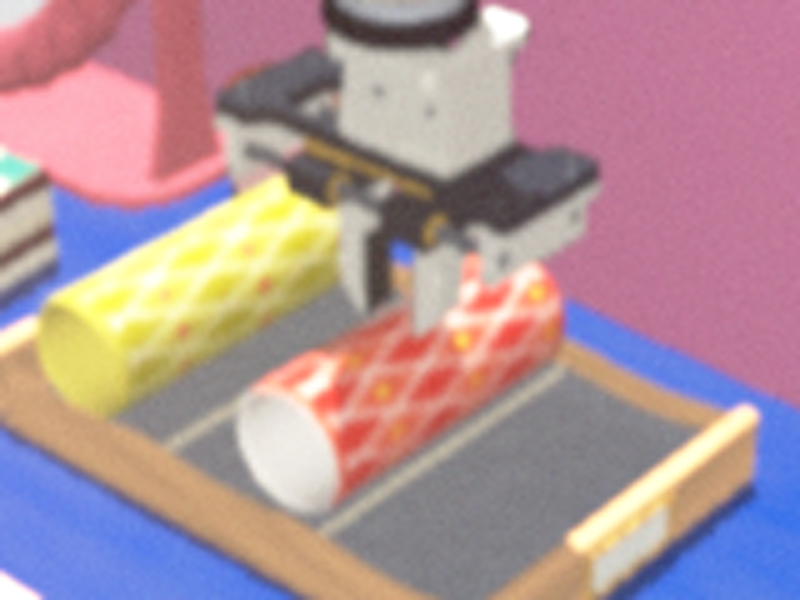

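The picture shows the red tumbler carried up to the piping at about (440,440), straight, with both fingertips straddling its top. I'll go on to the handover.

```bash
python3 -m inch '0 -0.004 0.0005 0 0.03;0 -0.008 0.0011 0 0.03;0 -0.010 0.0014 0 0.03'
```

```text
clock: 12.35
position: [0.518, 0.1114, 0.2678]
ee_rot: [-0.385, 3.117, -0.001]
force: [-4.0, -0.2, 16.4]
width: 0.329
gripper_force: 7.1
```

```bash
python3 -m inch '0 -0.004 -0.0009 0 0.03;0 -0.0085 -0.0019 0 0.03'
```

```text
clock: 12.55
position: [0.5198, 0.1044, 0.2695]
ee_rot: [-0.388, 3.117, 0.001]
force: [-1.5, 1.4, 8.8]
width: 0.328
gripper_force: 4.6
```

```bash
python3 -m inch '0 -0.006 -0.0008 0 0.03;0 -0.012 -0.0014 0 0.03'|egrep '^force|pos'; python3 -m inch '0 -0.005 -0.0004 0 0.03;0 -0.010 -0.0006 0 0.03;0 -0.015 -0.0006 0 0.03'
```

```text
position: [0.5228, 0.0927, 0.2712]
force: [-3.2, 0.5, 15.3]
clock: 13.05
position: [0.5265, 0.0778, 0.2723]
ee_rot: [-0.387, 3.116, 0.001]
force: [-5.4, -0.2, 20.0]
width: 0.33
gripper_force: 9.8
```

```bash
python3 -m inch '0 -0.006 -0.0005 0 0.03;0 -0.012 -0.0001 0 0.03;0 -0.017 0.0004 0 0.03'|egrep '^force|pos'; python3 -m inch '0 -0.005 0.0006 0 0.03;0 -0.007 0.0009 0 0.03'
```

```text
position: [0.5309, 0.0606, 0.2711]
force: [-0.3, -0.8, 8.8]
clock: 13.55
position: [0.5326, 0.0535, 0.27]
ee_rot: [-0.385, 3.116, -0.001]
force: [1.0, -1.7, 5.4]
width: 0.327
gripper_force: 3.3
```

```bash
python3 -m inch '0 0 -0.03 0 0.03;0 0 -0.06 0 0.03;0 0 -0.06 0 0.03;0 0 -0.06 0 0.03;0 0 -0.06 0 0.03'|egrep '^force|pos'; python3 - <<'E'
from h import *
for i in range(2): pic("side","s7"); pts("side",dict(red_tumbler_mid=.055))
E
python3 -m inch '0 0.05 -0.02 0 0.03;0 0.10 -0.02 0 0.03;0 0.15 -0.02 0 0.03;0 0.2 -0.02 0 0.03;0 0.2 -0.02 0 0.03'; python3 -m inch '0 0 0 0 0.03;0 0 0 0 0.03;0 0 0 0 0.03;0 0 0 0 0.03;0 0 0 0 0.03';python3 - <<'E'
from h import *
pic("side","s8");pic("top","t8"); pts("side",dict(red_tumbler_mid=.055,front_hollow=.02))
fit("top","red_tumbler",.06);fit("top","yellow_tumbler",.06);st()
im=cv2.imread("pics/s8.png")[110:290,200:460];cv2.imwrite("pics/s8c.png",cv2.resize(im,None,fx=3,fy=3,interpolation=cv2.INTER_CUBIC))
E
```

```text
position: [0.5316, 0.0544, 0.3286]
force: [-0.8, 0.9, 0.7]
side red_tumbler_mid [218.3 344.9] 0.86 [0.5294 0.0341 0.055 ]
side red_tumbler_mid [218.1 352.4] 0.67 [0.5452 0.0243 0.055 ]
clock: 14.75
position: [0.4803, 0.2558, 0.3492]
ee_rot: [0.402, -3.115, -0.006]
force: [0.0, -0.1, -0.5]
width: 0.326
gripper_force: 0.0
clock: 15.25
position: [0.4835, 0.2476, 0.3496]
ee_rot: [-0.384, 3.118, -0.0]
force: [-0.1, -0.1, 0.1]
width: 0.328
gripper_force: 0.0
side red_tumbler_mid [218.1 348.8] 0.6 [0.5378 0.0293 0.055 ]
side front_hollow [233.  343.6] 0.69 [0.5191 0.0243 0.02  ]
top red_tumbler 0.7 c [541.2  32.3] size [189.1  72.1] ang 14.59 bbox (320, 160, 41, 70)
top yellow_tumbler 0.59 c [517.1  96.2] size [221.7 243.8] ang 14.85 bbox (264, 155, 104, 94)
t 15.55 p [0.4832 0.2485 0.3496] R [[-0.97, -0.244, 0.0], [-0.244, 0.97, 0.0], [-0.0, 0.0, -1.0]] F [ 0.7   0.54 -0.19] w 0.32293182829731076
```

View pics/s8c.png

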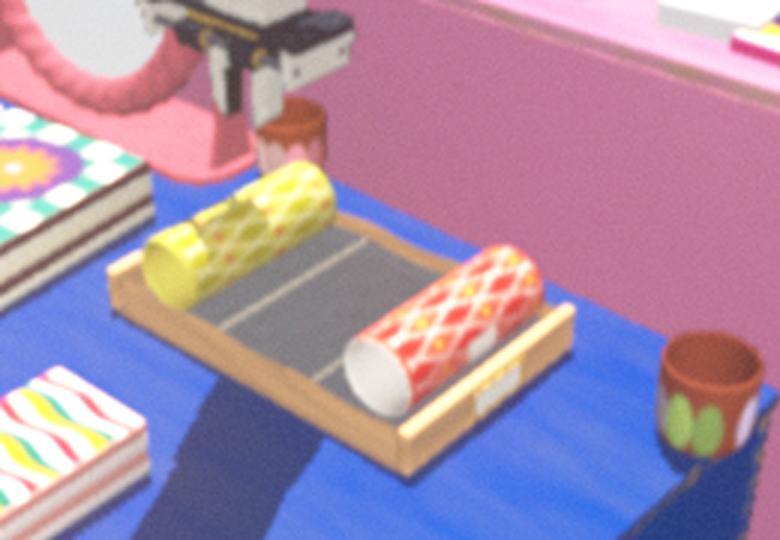

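The red tumbler lies in the front hollow at about (430,325) in the crop, 10 mm or less past its middle, straight and clear of the board. Yellow hasn't moved. I'll repeat the same roll on yellow.

```bash
python3 -m inch '0.003 0.02 0.03 0 0.03;0.006 0.0394 0.06 0 0.03;0.006 0.0394 0.073 0 0.03;0.006 0.0394 0.073 0 0.03;0.006 0.0394 0.073 0 0.03'; python3 - <<'E'
from h import *
pic("top","t9");fit("top","red_tumbler",.06);fit("top","yellow_tumbler",.06);st()
E
```

```text
clock: 16.05
position: [0.4683, 0.2846, 0.2771]
ee_rot: [-0.386, 3.117, -0.001]
force: [-0.8, -0.4, -0.2]
width: 0.328
gripper_force: 0.0
top red_tumbler 0.31 c [546.7 268.2] size [44.  59.6] ang 7.81 bbox (242, 184, 23, 17)
top yellow_tumbler 0.69 c [548.9 269.6] size [65.8 44.3] ang 89.54 bbox (241, 184, 25, 17)
t 16.2 p [0.4685 0.2848 0.2778] R [[-0.97, -0.243, 0.002], [-0.243, 0.97, 0.001], [-0.002, 0.0, -1.0]] F [ 0.03 -0.23  0.4 ] w 0.3263134221829348
```

```bash
python3 -m inch '0 0 0.006 0 0.03;0 0 0.0115 0 0.03;0 0 0.012 0 0.03'; for i in 1 2; do python3 -m inch '0 -0.001 0 0 0.03;0 -0.001 0 0 0.03' | egrep 'pos|^force|wid'; done
```

```text
clock: 16.5
position: [0.4678, 0.2858, 0.2648]
ee_rot: [-0.387, 3.117, 0.002]
force: [-1.5, 1.3, 7.9]
width: 0.325
gripper_force: 3.7
position: [0.4681, 0.2848, 0.2651]
force: [-1.0, 1.5, 6.1]
width: 0.328
position: [0.4683, 0.284, 0.2652]
force: [-2.0, 1.8, 8.7]
width: 0.326
```

```bash
python3 -m inch '0 -0.004 -0.0005 0 0.03;0 -0.008 -0.0012 0 0.03;0 -0.013 -0.0020 0 0.03;0 -0.018 -0.0025 0 0.03'; python3 -m inch '0 -0.006 -0.0006 0 0.03;0 -0.0115 -0.001 0 0.03;0 -0.016 -0.0013 0 0.03'
```

```text
clock: 17.3
position: [0.4727, 0.2666, 0.2681]
ee_rot: [-0.388, 3.116, 0.003]
force: [-3.5, 1.6, 13.0]
width: 0.329
gripper_force: 6.9
clock: 17.6
position: [0.4767, 0.2507, 0.2696]
ee_rot: [-0.387, 3.116, 0.002]
force: [-3.2, -0.5, 13.0]
width: 0.327
gripper_force: 6.7
```

```bash
python3 -m inch '0 -0.0065 -0.0002 0 0.03;0 -0.013 -0.0003 0 0.03;0 -0.018 -0.0001 0 0.03;0 -0.023 0.0003 0 0.03'; python3 -m inch '0 -0.004 0.0005 0 0.03;0 -0.008 0.0010 0 0.03;0 -0.010 0.0013 0 0.03'
```

```text
clock: 18.0
position: [0.4826, 0.2279, 0.269]
ee_rot: [-0.387, 3.116, 0.001]
force: [-1.9, -0.8, 12.3]
width: 0.325
gripper_force: 6.1
clock: 18.3
position: [0.4852, 0.2177, 0.2678]
ee_rot: [-0.385, 3.116, -0.0]
force: [-1.1, -2.7, 17.0]
width: 0.326
gripper_force: 7.6
```

```bash
python3 -m inch '0 -0.0015 0.0001 0 0.03;0 -0.003 0.0002 0 0.03'
```

```text
clock: 18.5
position: [0.4857, 0.2158, 0.2678]
ee_rot: [-0.387, 3.116, 0.002]
force: [-3.9, 0.6, 16.4]
width: 0.325
gripper_force: 7.5
```

Rear finger engaged: the force along tool y is now backward. Continuing.

```bash
python3 -m inch '0 -0.004 -0.0009 0 0.03;0 -0.0085 -0.0019 0 0.03'|egrep '^force|pos'; python3 -m inch '0 -0.006 -0.0008 0 0.03;0 -0.012 -0.0014 0 0.03'|egrep '^force|pos'
```

```text
position: [0.4876, 0.2083, 0.2696]
force: [-2.7, 2.4, 12.8]
position: [0.4906, 0.1966, 0.2713]
force: [-4.8, 2.2, 18.1]
```

```bash
python3 -m inch '0 -0.005 -0.0006 0 0.03;0 -0.010 -0.0009 0 0.03;0 -0.015 -0.001 0 0.03'|egrep '^force|pos'; python3 - <<'E'
from h import *
pic("side","s10");pts("side",dict(red_tumbler_mid=.055,yellow_tumbler_mid=.059))
E
```

```text
position: [0.4944, 0.1814, 0.2723]
force: [-2.5, -1.4, 15.4]
side red_tumbler_mid [214.4 345.3] 0.89 [0.5403 0.047  0.055 ]
side yellow_tumbler_mid [193.6 296.4] 0.6 [0.4878 0.1935 0.059 ]
side yellow_tumbler_mid [181.1 316.6] 0.49 [0.5682 0.2163 0.059 ]
```

```bash
python3 -m inch '0 -0.006 -0.0003 0 0.03;0 -0.011 0.0001 0 0.03;0 -0.015 0.0004 0 0.03'|egrep '^force|pos'; python3 -m inch '0 -0.003 0.0003 0 0.03;0 -0.006 0.0006 0 0.03;0 -0.006 0.0006 0 0.03'|egrep '^force|pos'
```

```text
position: [0.4983, 0.1662, 0.2712]
force: [0.1, -0.9, 7.4]
position: [0.4998, 0.1602, 0.2703]
force: [1.6, -0.9, 6.0]
```

```bash
python3 -m inch '0 0 -0.03 0 0.03;0 0 -0.06 0 0.03;0 0 -0.09 0 0.03;0 0 -0.09 0 0.03;0 0 -0.09 0 0.03'|egrep '^force|pos'; python3 -m inch '0 0.05 -0.02 0 0.03;0 0.10 -0.02 0 0.03;0 0.15 -0.02 0 0.03;0 0.2 -0.02 0 0.03;0 0.2 -0.02 0 0.03'|egrep '^force|pos'; for i in 1 2 3 4; do python3 -m inch '0 0 0 0 0.03;0 0 0 0 0.03;0 0 0 0 0.03;0 0 0 0 0.03;0 0 0 0 0.03'|grep clock;done;python3 - <<'E'
from h import *
import time
pic("top","t11");fit("top","tray",.038);fit("top","red_tumbler",.06);fit("top","yellow_tumbler",.06)
im=cv2.imread("pics/t11.png")[145:275,215:385];cv2.imwrite("pics/t11c.png",cv2.resize(im,None,fx=4.5,fy=4.5,interpolation=cv2.INTER_CUBIC))
E
```

```text
position: [0.499, 0.1608, 0.36]
force: [-0.7, 0.7, -0.3]
position: [0.4463, 0.3614, 0.3781]
force: [-0.4, 0.6, 0.1]
clock: 21.45
clock: 21.95
clock: 22.45
clock: 22.95
top tray 0.75 c [506.4 147.8] size [229.5 354.5] ang 13.94 bbox (227, 155, 142, 108)
top red_tumbler 0.72 c [537.2  43.8] size [187.7  73.6] ang 14.18 bbox (316, 163, 41, 68)
top yellow_tumbler 0.91 c [506.2 139.3] size [192.7  74.2] ang 15.01 bbox (282, 173, 41, 71)
```

View pics/t11c.png

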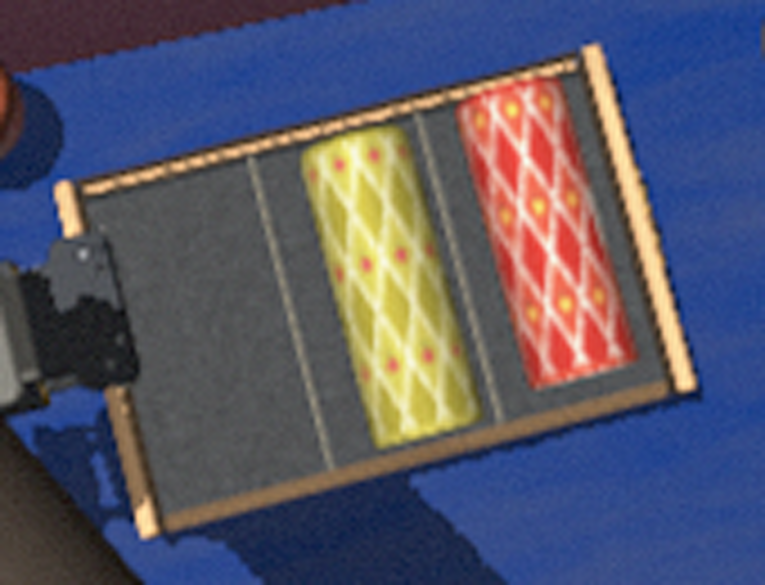

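Both tumblers lie straight: red is about 2 mm from the front hollow's middle and yellow about 8 mm from the middle hollow's. I'll check that they're at rest, then hand in.

```bash
for i in 1 2 3; do python3 -m inch '0 0 0 0 0.03;0 0 0 0 0.03;0 0 0 0 0.03;0 0 0 0 0.03;0 0 0 0 0.03'|grep clock;done;python3 - <<'E'
from h import *
pic("top","t12");fit("top","red_tumbler",.06);fit("top","yellow_tumbler",.06)
print(arm.sign_off())
E
```

```text
clock: 23.65
clock: 24.15
clock: 24.65
top red_tumbler 0.79 c [538.1  42.4] size [190.4  72.9] ang 14.44 bbox (316, 162, 41, 70)
top yellow_tumbler 0.6 c [503.7 147.2] size [190.8  71.8] ang 14.14 bbox (278, 173, 40, 72)
the job is handed in; nothing more can be done
None
```

The job is handed in, with no verdict returned: the red tumbler lies in the front hollow and the yellow in the middle hollow, each within about 2 mm of its middle by the last top-camera measurement, straight across the tray, gripper clear.

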